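# Scan the job card, then show the lamp module to the inspection camera

## Robot

A 6-joint arm with a two-finger parallel gripper is mounted at the origin on the work surface. World frame = base frame: x ahead of the robot, y to its left, z up, the work surface at z = 0. Lengths are in m, angles in degrees, forces in N, time in s.
With the tool pointing down it reaches from about 0.25 to 0.725 m from the base axis. Payload 9.7 kg.
Tool frame: the origin (TCP) lies between the finger pads; the fingertips stand bot.tcp_to_tips ahead of it and the grasp point (between the pads) lies 11 mm behind it (bot.tcp_to_tips is the distance from the TCP to the fingertips, in m); z points along the fingers, y is the line along which they close (so a half turn about z gives the same grasp; the last joint's range is limited). The gripper opens to 85 mm and grips with 20 to 120 N. Pads are 22 mm wide; open, the fingers measure 114 mm over their backs; the gripper's body (76 mm by 85 mm) begins 54 mm behind the grasp point. The pads swing forward as they close: fully open they stand 13 mm farther back than shut.
Start: joints at [-72.708, 4.979, 10.078, 95.1, 0, 90], TCP at [0.163, -0.525, 0.239] pointing down, gripper open.
Joint ranges: [-179.16, 179.16], [-48.56, 103.87], [-65.8, 70.77], [-126.05, 130.52], [-82.76, 87.17], [-180, 180]. Speed limits (degrees/s): [127.2, 127.2, 147.25, 180, 180, 180].

## Interface

Orientations are given as [roll, pitch, yaw] about the fixed x, y, z axes, in that order (R = Rz(yaw) Ry(pitch) Rx(roll)).
In Python, from workcell import bot gives the robot as it stands. The module is installed in compiled form; this text tells all that it offers.
- The arm moves only by the tool carry_out, never from a script. Its arguments are lists of equal length, an entry for each row: "linear": the shift along the world's x, y, z normalised to -1 to 1, where 1 is 2 cm, a list of three; "rotation": the turn, a rotation vector about the world's x, y, z normalised to -1 to 1, where 1 is 8 degrees, a list of three; "grip": the closure, from -1 (fully open) to 1 (shut). In form: {"linear": [[tx, ty, tz], ...], "rotation": [[rx, ry, rz], ...], "grip": [grip, ...]}. A call has 1 to 12 rows; each row shifts and turns the commanded pose from where the row before left it; what a row does not reach is not made up. A row lasts 1/10 s, in which the tool goes at most 50 mm and 8.59 degrees, less where a joint would pass 70% of its speed; a pose out of reach is approached as far as the arm can. A call with a number of a shift or a turn outside -1 to 1 is refused whole. A call with a gripper value outside its range is refused whole. The fingers move at their own pace and stop on an object; "grip_force" is the grip in N (left out, the last holds). Time passes only in rows, so rows that do not move let the fingers close. It gives the time, the measured TCP pose, the force, the opening and the grip force at its end, in the units of the state.
- bot.get_obs(): the state, without advancing time (a new reading comes with each control period).
- bot.camera(name): name is "scene" or "top" or "wrist"; returns the picture (480x640x3 uint8, blue, green, red); there is no depth.
- bot.camera_model(name): a dict with "fx", "fy", "cx", "cy" (pixels), "camera_from_world" (4x4, takes a point from world to camera coordinates). Camera axes: x right, y up, looking along -z (the intrinsics and any distortion apply to the point x, -y, -z); pixel columns grow to the right and rows downward; lengths in m; the calibration is good to about 2 mm. A picture is of the moment at which its call begins: read the wrist's pose just before it. camera_model takes no time and is no camera call; for the wrist camera it gives the pose at the moment of the call.
- bot.job_done(): hands the job in; it is judged then, once.
The state is a dict: "time": time; "q": joint angles; "qd": joint speeds; "joint_efforts": joint torques, N m; "ee_pos": TCP position; "tcp_rot": TCP orientation; "wrist_force": force on the tool from outside, world axes, zero at the start; "torque": the same for the moment, N m; "opening": finger opening in m; "grasp_force": force on a finger pad.
Only numpy, scipy, OpenCV 4.12 (cv2) and the standard library are available. Lean on these libraries where they do the work, as an engineer would, in place of code of your own. Each camera call takes 0.05 s, during which the arm holds its last target. There are 200 camera calls.

## Task

Take the cordless scanner out of its cup, hold it steady for a second with its window pointing down at the barcode on the job card from 5 to 10 cm above, and stand it back in its cup. Then take the assembled lamp module (the one with components on its face, not the two bare plates) out of the rack and present it in the air to the inspection camera: centred on the camera's view point, component face square to the lens and foot downwards. Finish while still holding it there, motionless; leave the bare plates and the two small boxes where they are and do not touch the camera.

Things in the scene. Friction and masses are not known exactly. Their poses are not given: they have to be found in the camera images.
- scanner: cordless black barcode scanner, a round stick 150 mm long standing upright in its cup, about 160 g: head 48 mm in diameter over the lowest 30 mm, tapering up to 50 mm, then a handle 32 mm in diameter up to the top at 150 mm. Origin: centre of the window on its underside; z runs up the handle, it reads along -z. Round: its yaw does not matter
- cup: grey square open-topped cup fixed to the bench, 74 x 74 mm outside, 66 x 66 mm inside, 45 mm high, floor 4 mm thick; origin at the centre of its underside; the scanner's window rests on its floor
- label (a point): centre of the barcode on the top face of the job card (4 mm above the bench). The card is a flat fixed board 75 x 110 mm; the white label is 34 x 62 mm
- module: assembled lamp module, about 200 g: round aluminium plate, 110 mm across, 8 mm thick, on edge on a foot 20 x 60 x 20 mm (x, y, z), underside 70 mm below the disc centre. Its face is white with LEDs and a green middle with components up to 18 mm tall within 30 mm of the centre; outer rim and back are clear. Origin: disc centre; x out of the component face, z up from the foot. Stands in the rack
- bare_a: bare plate, no components: round aluminium plate, 110 mm across, 8 mm thick, on edge on a foot 20 x 60 x 20 mm (x, y, z), underside 70 mm below the disc centre; origin at the disc centre, axes as for the module. Stands in the rack; leave alone
- bare_b: the second bare plate, same as bare_a; leave alone
- rack: white plastic block 260 x 100 x 20 mm fixed to the bench, origin at the centre of its underside; three pockets 24 x 64 mm and 14 mm deep in its top at x = -80, 0 and +80 mm take the plates' feet (2 mm play all round), which pull straight up; the plates' faces point along the rack's x; a disc centre stands 76 mm above the bench
- camera_stand: stand of the inspection camera, fixed to the bench: black foot 130 x 120 x 12 mm and a steel post 345 mm tall, 150 mm behind the lens; origin on the bench straight below the lens, x = horizontal direction of view
- camera_head: the inspection camera, a grey box with a black lens and white ring light, 290 mm above the bench at the lens. Origin: centre of the lens front; x = direction of view, out of the lens, which points 0.35 rad (20 degrees) downwards; z = the camera's up direction
- view_point (a point): the camera's view point: on its optical axis, 220 mm in front of the lens, about 215 mm above the bench, in free air; axes as the camera head. The module's disc centre belongs here, its x pointing back along the optical axis to the lens and its z along the camera's z (so its top leans back 20 degrees away from the camera)
- screw_box: small grey open box of screws, 70 x 70 x 40 mm, loose, origin at the centre of its underside; leave alone
- part_box: small cream open box of parts, 90 x 70 x 40 mm, loose, origin at the centre of its underside; leave alone
There are look-alikes about, which are no part of the job. There is more than one size of the scanner; the job needs the middle-sized.

How it is judged:
By the outcome, as a careful person would: the job done as asked, in the order asked, and still so for the second after the job is handed in, while the arm keeps its last pose, push and grip.
It also fails if it takes over 67 s, if anything falls off the work surface, if the arm or the gripper's body presses on something with over 40 N, if the wrist force passes 120 N, or if a joint passes its speed limit or range.

## Working session

There is one attempt and no reset: what is moved stays moved. The work goes in short steps, Python scripts to look and compute and a tool call to move; the robot and the scene stay as the last step left them, time stands still between calls to the robot, and variables do not carry over. Pictures are saved under pics/ and viewed, at most 10 in all, crops included, and the job is handed in when it is done.

Besides the shell and the picture viewer there is one more tool, called after "Call:" as name(argument=value, ...), one argument or row to a line, values as JSON. carry_out: Moves the arm, as the interface text tells. Its arguments: {"type":"object","properties":{"linear":{"type":"array","items":{"type":"array","items":{"type":"number"}}},"rotation":{"type":"array","items":{"type":"array","items":{"type":"number"}}},"grip":{"type":"array","items":{"type":"number"}},"grip_force":{"type":"number"}},"required":["linear","rotation","grip"]}

```bash
mkdir -p pics
cat > h.py <<'E'
import numpy as np, cv2
from workcell import bot
def save(n,f): 
    im=bot.camera(n).copy(); cv2.imwrite('pics/'+f,im); return im
def ray(m,u,v):
    T=np.array(m["camera_from_world"]); R=T[:3,:3]; c=-R.T@T[:3,3]
    d=R.T@np.array([(u-m["cx"])/m["fx"],-(v-m["cy"])/m["fy"],-1.]); return c,d
def plane(m,u,v,z):
    c,d=ray(m,u,v); return c+d*(z-c[2])/d[2]
def proj(m,p):
    T=np.array(m["camera_from_world"]); q=T[:3,:3]@np.array(p)+T[:3,3]
    return np.array([m["cx"]+m["fx"]*q[0]/-q[2], m["cy"]-m["fy"]*q[1]/-q[2]])
def tri(L):
    A=np.zeros((3,3));b=np.zeros(3)
    for m,u,v in L:
        c,d=ray(m,u,v);d=d/np.linalg.norm(d);P=np.eye(3)-np.outer(d,d);A+=P;b+=P@c
    return np.linalg.solve(A,b)
E
python3 - <<'E'
from h import *
for n in("scene","top"):
    save(n,n+'0.png'); m=bot.camera_model(n); print({k:(np.round(v,4).tolist()) for k,v in m.items()})
print(bot.get_obs(), bot.tcp_to_tips)
E
```

```text
{'fx': 466.7969, 'fy': 466.7969, 'cx': 319.2888, 'cy': 244.3129, 'camera_from_world': [[0.5799, 0.8144, -0.0199, -0.2301], [-0.5318, 0.3969, 0.7481, 0.223], [0.6172, -0.4232, 0.6633, -1.5416], [0.0, 0.0, 0.0, 1.0]]}
{'fx': 590.6953, 'fy': 590.6953, 'cx': 325.6151, 'cy': 231.5933, 'camera_from_world': [[0.0167, -0.9996, 0.0245, -0.1533], [0.9898, 0.02, 0.1408, -0.5771], [-0.1413, 0.0219, 0.9897, -1.5322], [0.0, 0.0, 0.0, 1.0]]}
{'time': 0.1, 'q': array([-7.27072227e+01,  5.00935943e+00,  1.00384859e+01,  9.50979601e+01,
        9.35764283e-04,  8.99999399e+01]), 'qd': array([-0.01926494, -0.12337983, -0.04226692, -0.10086713,  0.09335289,
       -0.03512405]), 'joint_efforts': array([ 4.95636286e-04, -5.21560371e+01,  4.65652335e+01,  1.59992441e-02,
        1.31667707e-05, -1.83212131e-05]), 'ee_pos': array([ 0.16343916, -0.5249606 ,  0.23863586]), 'tcp_rot': array([-1.79931166e+02, -9.35835775e-04,  1.72928363e+01]), 'wrist_force': array([0.47221062, 0.06346453, 0.55808439]), 'torque': array([ 0.05844902, -0.0500732 ,  0.01885357]), 'grasp_force': 0.0, 'opening': 0.08554800359945129} 0.008
```

View pics/scene0.png

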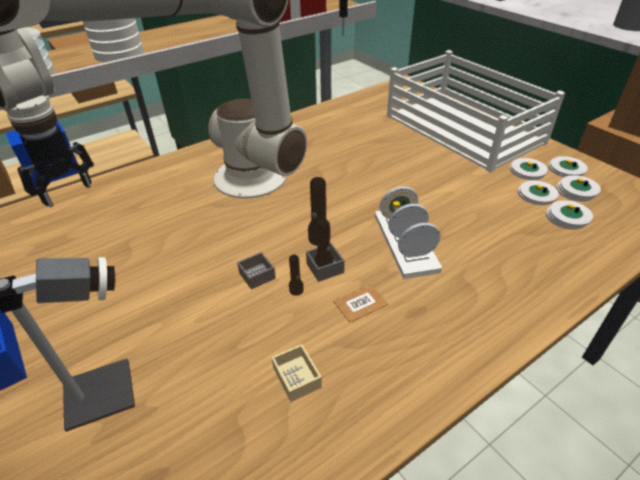

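View pics/top0.png

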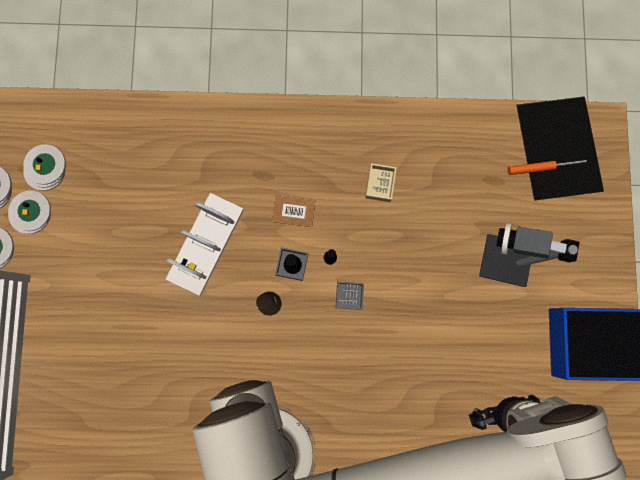

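Scene: the cup is at (325,262), with a large scanner at about (319,215) and a small one at (296,275). The rack runs from (400,205) to (425,262), and the inspection camera is at (75,280).
Top: the cup with a scanner is at (292,263), the large scanner at (268,303), the small one at (330,257). The card is at (294,211), the screw box at (349,295), the part box at (380,182). The rack plates are at (215,213), (200,240) and (187,268, the one with components). The camera lens is at (505,238).

Candidates by top pixel:
- **Scanner:** cup (292,263), large (268,303), small (330,257). I choose the one in the cup, to be checked in a crop.
- **Module:** (187,268) has components, (200,240) and (215,213) are bare. The round modules at left are decoys.

Run:
```python
from h import *
s=cv2.imread('pics/scene0.png');t=cv2.imread('pics/top0.png')
a=cv2.resize(s[165:315,230:450],(800,545)[:2],interpolation=cv2.INTER_CUBIC)
a=cv2.resize(s[165:325,235:455],(400,291),interpolation=cv2.INTER_CUBIC)
a2=cv2.resize(s[225:409,20:273][:,:],(400,291),interpolation=cv2.INTER_CUBIC)
b=cv2.resize(t[185:325,160:370],(450,300),interpolation=cv2.INTER_CUBIC)
b2=cv2.resize(t[210:303,470:590],(350,271),interpolation=cv2.INTER_CUBIC)
o=np.zeros((600,800,3),np.uint8);o[:291,:400]=a;o[:291,400:]=a2;o[300:,:450]=b;o[300:571,450:]=b2
cv2.imwrite('pics/c1.png',o)
m=bot.camera_model('top');c=bot.camera_model('scene')
for n,u,v,z in [('cup',292,263,.045),('label',294,211,.004),('big',268,303,.2),('small',330,257,.1),('screw',349,295,.04),('part',380,182,.04),('mod',187,268,.11),('b',200,240,.13),('b',215,213,.13),('rack corners',210,193,.02),('',243,207,.02),('',200,295,.02),('',166,281,.02),('lens',505,238,.29),('post',570,250,.345)]:
    print(n,np.round(plane(m,u,v,z),3))
print(np.round(tri([(m,505,238),(c,112,278)]),3))
```

```text
cup [ 0.494 -0.055  0.045]
label [ 0.641 -0.056  0.004]
big [ 0.385 -0.006  0.2  ]
small [ 0.506 -0.154  0.1  ]
screw [ 0.413 -0.207  0.04 ]
part [ 0.719 -0.288  0.04 ]
mod [0.471 0.206 0.11 ]
b [0.54  0.173 0.13 ]
b [0.609 0.139 0.13 ]
rack corners [0.683 0.173 0.02 ]
 [0.646 0.082 0.02 ]
 [0.407 0.187 0.02 ]
 [0.442 0.279 0.02 ]
lens [ 0.538 -0.542  0.29 ]
post [ 0.507 -0.665  0.345]
[ 0.539 -0.534  0.292]
```

View pics/c1.png

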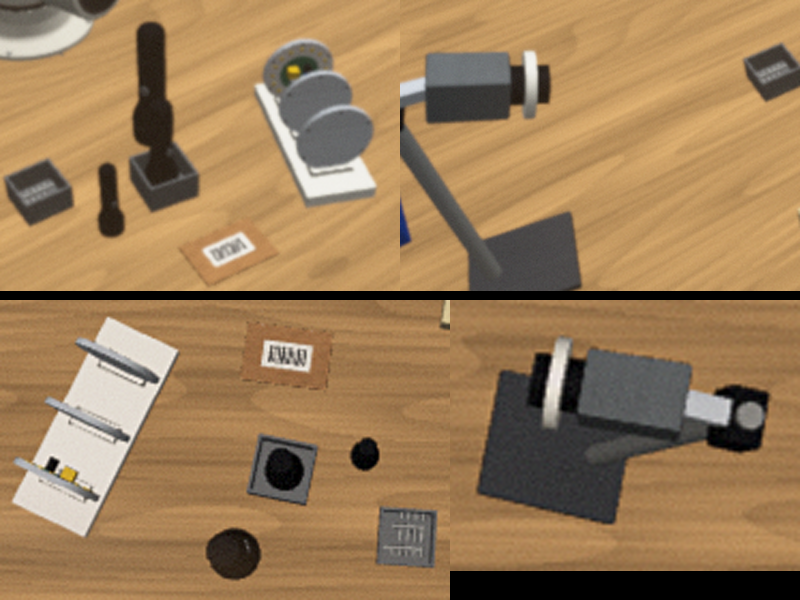

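The crop confirms that the middle-sized scanner is the one in the cup. The large one stands loose behind it and the small one beside it. The module is the rack plate nearest the robot, with its face towards the other plates. I'm moving above the cup for wrist views.

Call:
carry_out(
  linear=[
    [0.64,0.95,0.34],
    [0.64,0.95,0.34],
    [0.64,0.95,0.34],
    [0.64,0.95,0.34],
    [0.64,0.95,0.34],
    [0.64,0.95,0.34],
    [0.64,0.95,0.34],
    [0.64,0.95,0.34],
    [0.64,0.95,0.34],
    [0.64,0.95,0.34],
    [0.64,0.95,0.34],
    [0.64,0.95,0.34],
  ],
  rotation=[
    [0,0,-0.215],
    [0,0,-0.215],
    [0,0,-0.215],
    [0,0,-0.215],
    [0,0,-0.215],
    [0,0,-0.215],
    [0,0,-0.215],
    [0,0,-0.215],
    [0,0,-0.215],
    [0,0,-0.215],
    [0,0,-0.215],
    [0,0,-0.215],
  ],
  grip=[-1,-1,-1,-1,-1,-1,-1,-1,-1,-1,-1,-1],
)

```text
time: 1.3
ee_pos: [0.3174, -0.2963, 0.3209]
tcp_rot: [-180.0, 0.0, -3.4]
wrist_force: [0.4, 0.5, 1.4]
opening: 0.0855
grasp_force: 0.0
```

Call:
carry_out(
  linear=[
    [0.64,0.95,0.34],
    [0.64,0.95,0.34],
    [0.64,0.95,0.34],
    [0.64,0.95,0.34],
    [0.64,0.95,0.34],
    [0.64,0.95,0.34],
    [0.64,0.95,0.34],
    [0.64,0.95,0.34],
    [0.64,0.95,0.34],
    [0.64,0.95,0.34],
    [0.64,0.95,0.34],
    [0,0,0],
  ],
  rotation=[
    [0,0,-0.215],
    [0,0,-0.215],
    [0,0,-0.215],
    [0,0,-0.215],
    [0,0,-0.215],
    [0,0,-0.215],
    [0,0,-0.215],
    [0,0,-0.215],
    [0,0,-0.215],
    [0,0,-0.215],
    [0,0,-0.215],
    [0,0,-0.215],
  ],
  grip=[-1,-1,-1,-1,-1,-1,-1,-1,-1,-1,-1,-1],
)

```text
time: 2.5
ee_pos: [0.4398, -0.1441, 0.3957]
tcp_rot: [-177.4, 0.0, -19.6]
wrist_force: [0.3, 0.2, -1.1]
opening: 0.0857
grasp_force: 0.0
```

Run:
```python
from h import *
import pickle
o=bot.get_obs();print(o['time'],o['ee_pos'],o['tcp_rot'])
m=bot.camera_model('wrist');w=save('wrist','w1.png');pickle.dump(m,open('w1.pkl','wb'))
T=m["camera_from_world"];print(-T[:3,:3].T@T[:3,3],T[2,:3], m['fx'])
t=save('top','t1.png');s=save('scene','s1.png')
```

```text
2.5 [ 0.43976443 -0.14405526  0.3956704 ] [-1.77440193e+02  3.31633706e-02 -1.96136603e+01]
[ 0.50286918 -0.1726932   0.52944171] [ 0.24164721 -0.13158349  0.96140127] 422.0237682096261
```

View pics/w1.png

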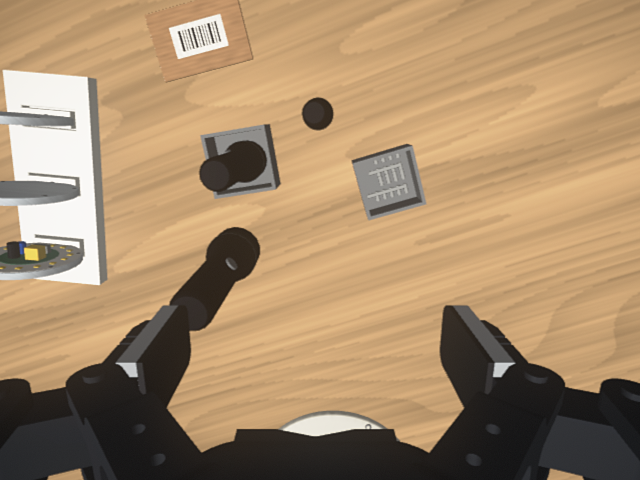

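Wrist view: the cup's corners are at about (201,135), (269,124), (280,186) and (215,198). The handle top is at (216,173) and the label centre at (200,37). The large scanner is at (232,250), leaning in perspective to (190,310).

Run:
```python
from h import *
import pickle
m=pickle.load(open('w1.pkl','rb'));t=bot.camera_model('top');s=bot.camera_model('scene')
f=lambda p:np.round(p,4)
print('cup',f(np.mean([plane(m,u,v,.045) for u,v in((201,135),(269,124),(280,186),(215,198))],0)))
for u,v in((201,135),(269,124),(280,186),(215,198)):print(f(plane(m,u,v,.045)))
print('handle top w',f(plane(m,216,173,.154)),'head',f(plane(m,243,160,.03)))
print('label w',f(plane(m,200,37,.004)),'tri',f(tri([(m,200,37),(t,294,211)])))
print('big top',f(plane(m,190,313,.2)),f(plane(m,235,249,.04)),f(tri([(m,190,313),(s,318,182)])))
for n,im,mm in(('w','pics/w1.png',m),('t','pics/t1.png',t),('t0','pics/top0.png',t)):
    g=cv2.cvtColor(cv2.imread(im),cv2.COLOR_BGR2GRAY)
    p=proj(mm,[.64,-.056,.004]);q=proj(mm,[.494,-.055,.1]);
    # label white blob
    x,y=map(int,p);r=g[max(0,y-45):y+45,x-50:x+50];_,_,st,ce=cv2.connectedComponentsWithStats(cv2.morphologyEx((r>170).astype(np.uint8),cv2.MORPH_CLOSE,np.ones((7,7))))
    i=1+st[1:,4].argmax();print(n,'label px',ce[i]+[x-50,max(0,y-45)],st[i])
    x,y=map(int,q);r=g[y-45:y+45,x-45:x+45];_,_,st,ce=cv2.connectedComponentsWithStats((r<38).astype(np.uint8))
    i=1+st[1:,4].argmax();print('dark',st[i]+[x-45,y-45,0,0,0],ce[i]+[x-45,y-45])
a=cv2.imread('pics/t1.png');b=cv2.imread('pics/s1.png');w=cv2.imread('pics/w1.png')
o=np.zeros((600,800,3),np.uint8)
R=lambda i,y,x,h,k:cv2.resize(i[y:y+h,x:x+h],(k,k),interpolation=cv2.INTER_CUBIC)
o[:300,:300]=R(a,235,262,60,300);o[:300,300:600]=R(b,190,270,100,300);o[300:,:300]=R(w,105,185,100,300);o[300:,300:600]=R(a,190,160,100,300)
cv2.imwrite('pics/c2.png',o)
```

```text
cup [ 0.4947 -0.0572  0.045 ]
[ 0.5372 -0.0253  0.045 ]
[ 0.5224 -0.1025  0.045 ]
[ 0.4535 -0.0893  0.045 ]
[ 0.4656 -0.0118  0.045 ]
handle top w [ 0.4946 -0.0579  0.154 ] head [ 0.4952 -0.0564  0.03  ]
label w [ 0.6412 -0.0564  0.004 ] tri [ 0.6413 -0.0559  0.0022]
big top [ 0.3919 -0.0024  0.2   ] [ 0.3989 -0.0084  0.04  ] [0.3866 0.0068 0.1839]
w label px [198.55255916  36.01871216] [  19   13   60   46 1817]
dark [231 181   5   4   6] [233.  182.5]
t label px [327.9253012  242.27349398] [ 65  58  35  32 830]
dark [284 254  20  20 284] [292.65140845 263.61619718]
t0 label px [293.39855072 210.60869565] [ 38  38  24  15 276]
dark [284 254  18  20 266] [292.13157895 263.85714286]
```

View pics/c2.png

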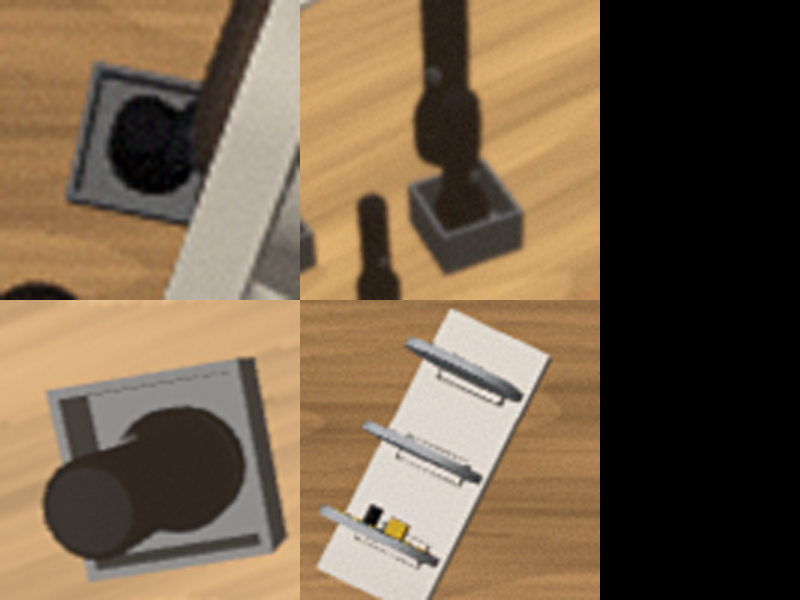

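Call:
carry_out(
  linear=[
    [0.46,0.72,0],
    [0.46,0.72,0],
    [0.46,0.72,0],
    [0.46,0.72,0],
    [0.46,0.72,0],
    [0.46,0.72,0],
    [0,0,0],
    [0,0,0],
  ],
  rotation=[
    [0,0,0],
    [0,0,0],
    [0,0,0],
    [0,0,0],
    [0,0,0],
    [0,0,0],
    [0,0,0],
    [0,0,0],
  ],
  grip=[-1,-1,-1,-1,-1,-1,-1,-1],
)

```text
time: 3.45
ee_pos: [0.4783, -0.109, 0.3956]
tcp_rot: [-175.2, 0.1, -15.5]
wrist_force: [-0.4, -0.6, -0.0]
opening: 0.0852
grasp_force: 0.0
```

Run:
```python
from h import *
import pickle
m=pickle.load(open('w1.pkl','rb'));t=bot.camera_model('top');f=lambda p:np.round(p,4)
o=bot.get_obs();print(o['ee_pos'],o['tcp_rot'],o['q'])
w=save('wrist','w2.png');m2=bot.camera_model('wrist');pickle.dump(m2,open('w2.pkl','wb'))
print(f(tri([(m,214.3,174.3),(t,292.3,264)])),f(plane(m,214.3,174.3,.154)),f(plane(t,292.3,264,.154)))
print(proj(m2,[.495,-.058,.154]),proj(m2,[.495,-.058,.004]))
```

```text
[ 0.4783327  -0.10902202  0.39558857] [-1.75186146e+02  6.01677817e-02 -1.54997099e+01] [-15.55533646   3.7483558   26.84338969 113.15988628   4.81379372
 179.94417654]
[ 0.4881 -0.0573  0.1504] [ 0.494 -0.056  0.154] [ 0.482  -0.0597  0.154 ]
[278.26240739 195.28717653] [298.30447397 174.45836077]
```

View pics/w2.png

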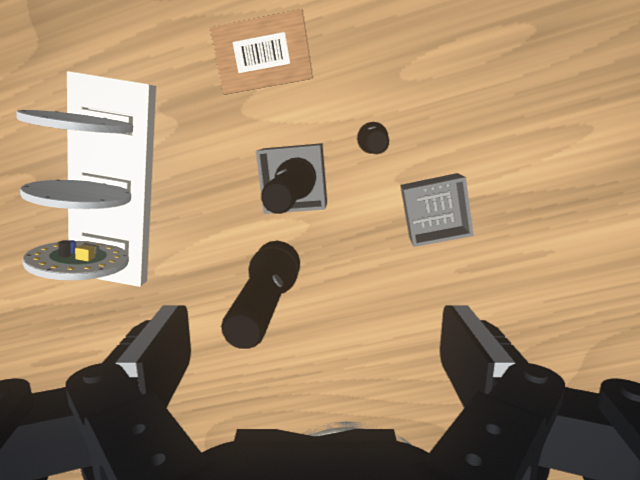

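The picture confirms the cup scanner's top at (278,196), as predicted. Joint 6 is at its end, so I'll turn the other way, to yaw 60.

Call:
carry_out(
  linear=[
    [0,0,0],
    [0.08,0.26,-0.48],
    [0.08,0.26,-0.48],
    [0.08,0.26,-0.48],
    [0.08,0.26,-0.48],
    [0.08,0.26,-0.48],
    [0.08,0.26,-0.48],
    [0.08,0.26,-0.48],
    [0.08,0.26,-0.48],
    [0.08,0.26,-0.48],
    [0.08,0.26,-0.48],
    [0,0,0],
  ],
  rotation=[
    [-0.58,0.16,0],
    [0,0,0.94],
    [0,0,0.94],
    [0,0,0.94],
    [0,0,0.94],
    [0,0,0.94],
    [0,0,0.94],
    [0,0,0.94],
    [0,0,0.94],
    [0,0,0.94],
    [0,0,0.94],
    [0,0,0],
  ],
  grip=[-1,-1,-1,-1,-1,-1,-1,-1,-1,-1,-1,-1],
)

```text
time: 4.7
ee_pos: [0.4907, -0.0689, 0.2987]
tcp_rot: [-179.4, 0.1, 60.8]
wrist_force: [0.2, -0.2, -0.5]
opening: 0.0855
grasp_force: 0.0
```

Run:
```python
from h import *
import pickle
m=pickle.load(open('w1.pkl','rb'));m2=pickle.load(open('w2.pkl','rb'));f=lambda p:np.round(p,4)
o=bot.get_obs();print(o['ee_pos'],o['tcp_rot'],o['q'])
print('top',f(tri([(m,214.3,174.3),(m2,278,196)])),f(plane(m2,278,196,.154)))
print('head',f(plane(m2,297,178,.03)),'cup',f(np.mean([plane(m2,u,v,.045) for u,v in((257,151),(323,144),(327,207),(263,213))],0)))
print('label',f(tri([(m,199,36.5),(m2,262,52)])),f(plane(m2,262,52,.004)))
# rack / module in w2: disc left/right extremes, components
for n,u,v,z in(('r',67,72,.02),('r',155,85,.02),('r',147,286,.02)):print(n,f(plane(m2,u,v,z)))
```

```text
[ 0.49069004 -0.06892736  0.2987488 ] [-1.79380346e+02  6.32010671e-02  6.07667580e+01] [ -8.08804072  -0.12993631  11.49793763 102.22860609   0.16458324
 111.14468027]
top [ 0.4946 -0.0582  0.1593] [ 0.4944 -0.0576  0.154 ]
head [ 0.4937 -0.0593  0.03  ] cup [ 0.495  -0.0559  0.045 ]
label [ 0.6416 -0.0566  0.0072] [ 0.6426 -0.0565  0.004 ]
r [0.6842 0.1727 0.02  ]
r [0.641  0.0743 0.02  ]
r [0.4055 0.1797 0.02  ]
```

Call:
carry_out(
  linear=[
    [0.1,0.27,0],
    [0.09,0.27,-0.5],
    [0,0,-0.95],
    [0,0,-0.95],
    [0,0,-0.95],
    [0,0,-0.95],
    [0,0,-0.95],
    [0,0,0],
  ],
  rotation=[
    [-0.038,-0.068,0],
    [0,0,0],
    [0,0,0],
    [0,0,0],
    [0,0,0],
    [0,0,0],
    [0,0,0],
    [0,0,0],
  ],
  grip=[-1,-1,-1,-1,-1,-1,-1,-1],
)

```text
time: 5.5
ee_pos: [0.4939, -0.058, 0.1923]
tcp_rot: [-179.9, 0.1, 60.5]
wrist_force: [0.7, -0.6, 0.6]
opening: 0.0852
grasp_force: 0.0
```

Call:
carry_out(
  linear=[
    [0,0,-0.9],
    [0,0,-0.9],
    [0,0,-0.9],
    [0,0,-0.9],
    [0.03,0,-0.86],
    [0,0,0],
    [0,0,0],
    [0,0,0],
    [0,0,0],
    [0,0,0],
    [0,0,0],
    [0,0,0],
  ],
  rotation=[
    [0,0,0],
    [0,0,0],
    [0,0,0],
    [0,0,0],
    [0,0,0],
    [0,0,0],
    [0,0,0],
    [0,0,0],
    [0,0,0],
    [0,0,0],
    [0,0,0],
    [0,0,0],
  ],
  grip=[-1,-1,-1,-1,-1,-1,1,1,1,1,1,1],
  grip_force=60,
)

```text
time: 6.7
ee_pos: [0.496, -0.0584, 0.1064]
tcp_rot: [179.8, -0.0, 60.6]
wrist_force: [-0.3, -0.6, 5.9]
opening: 0.0306
grasp_force: 58.7
```

Call:
carry_out(
  linear=[
    [0,0,0.5],
    [0,0,0.8],
    [0,0,0.95],
    [0,0,0.95],
    [0,0,0.45],
    [0,0,0],
  ],
  rotation=[
    [0,0,0],
    [0,0,0],
    [0,0,0],
    [0,0,0],
    [0,0,0],
    [0,0,0],
  ],
  grip=[1,1,1,1,1,1],
)

```text
time: 7.3
ee_pos: [0.4959, -0.0584, 0.1797]
tcp_rot: [179.8, -0.0, 60.7]
wrist_force: [-0.3, -0.2, -1.8]
opening: 0.0303
grasp_force: 59.4
```

Call:
carry_out(
  linear=[
    [0.5,0,0],
    [0.9,0,0],
    [0.9,0,0],
    [0.9,0,0],
    [0.9,0,0],
    [0.9,0,0],
    [0.9,0,0],
    [0.9,0,0],
    [0.5,0,0],
    [0,0,0],
  ],
  rotation=[
    [0,0,0],
    [0,0,0],
    [0,0,0],
    [0,0,0],
    [0,0,0],
    [0,0,0],
    [0,0,0],
    [0,0,0],
    [0,0,0],
    [0,0,0],
  ],
  grip=[1,1,1,1,1,1,1,1,1,1],
)

```text
time: 8.3
ee_pos: [0.6424, -0.0582, 0.176]
tcp_rot: [-179.9, 0.1, 60.7]
wrist_force: [0.3, -0.0, -2.1]
opening: 0.031
grasp_force: 59.5
```

Run:
```python
from h import *
import pickle
o=bot.get_obs();print(o['ee_pos'],o['tcp_rot'],o['opening'],o['wrist_force'])
s=save('scene','s2.png');m=bot.camera_model('scene')
w=save('wrist','w3.png');m3=bot.camera_model('wrist');pickle.dump(m3,open('w3.pkl','wb'))
x,y=o['ee_pos'][:2]
for p in((x,y,.079),(x,y,.229),(.642,-.0565,.004)):print(proj(m,p))
oo=np.hstack([cv2.resize(s[190:350,290:430],(350,400),interpolation=cv2.INTER_CUBIC),cv2.resize(w,(450,338))[:,:].copy() if 0 else cv2.copyMakeBorder(cv2.resize(w,(450,338)),0,62,0,0,cv2.BORDER_CONSTANT)])
cv2.imwrite('pics/c3.png',oo)
```

```text
[ 0.64235019 -0.0582272   0.17603175] [-1.79944788e+02  9.19461619e-02  6.06598863e+01] 0.03096447470834482 [ 0.3305591  -0.01710359 -2.12157371]
[360.10157261 280.41695505]
[362.85576591 230.04856873]
[359.37695473 301.82621278]
```

View pics/c3.png

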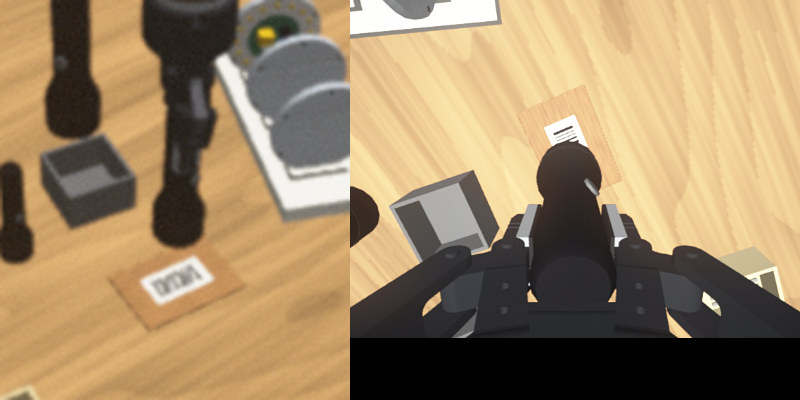

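The scanner hangs upright over the label, with its window about 7 cm up, and the cup behind it is empty. Now I hold it there, then return it.

Call:
carry_out(
  linear=[
    [0,0,0],
    [0,0,0],
    [0,0,0],
    [0,0,0],
    [0,0,0],
    [0,0,0],
    [0,0,0],
    [0,0,0],
    [0,0,0],
    [0,0,0],
    [0,0,0],
    [0,0,0],
  ],
  rotation=[
    [0,0,0],
    [0,0,0],
    [0,0,0],
    [0,0,0],
    [0,0,0],
    [0,0,0],
    [0,0,0],
    [0,0,0],
    [0,0,0],
    [0,0,0],
    [0,0,0],
    [0,0,0],
  ],
  grip=[1,1,1,1,1,1,1,1,1,1,1,1],
)

```text
time: 9.6
ee_pos: [0.6415, -0.0583, 0.1785]
tcp_rot: [179.9, 0.0, 60.6]
wrist_force: [-0.3, -0.2, -0.5]
opening: 0.0308
grasp_force: 59.5
```

Call:
carry_out(
  linear=[
    [0,0,0],
    [0,0,0],
    [0,0,0],
    [-0.5,0,0.1],
    [-0.9,0,0.1],
    [-0.9,0,0],
    [-0.9,0,0],
    [-0.9,0,0],
    [-0.9,0,0],
    [-0.9,0,0],
    [-0.9,0,0],
    [-0.55,0.05,0],
  ],
  rotation=[
    [0,0,0],
    [0,0,0],
    [0,0,0],
    [0,0,0],
    [0,0,0],
    [0,0,0],
    [0,0,0],
    [0,0,0],
    [0,0,0],
    [0,0,0],
    [0,0,0],
    [0,0,0],
  ],
  grip=[1,1,1,1,1,1,1,1,1,1,1,1],
)

```text
time: 10.8
ee_pos: [0.4929, -0.0573, 0.1829]
tcp_rot: [179.9, 0.0, 60.6]
wrist_force: [0.4, -0.1, -1.5]
opening: 0.0305
grasp_force: 59.6
```

Call:
carry_out(
  linear=[
    [0,0,0],
    [0,0,0],
  ],
  rotation=[
    [0,0,0],
    [0,0,0],
  ],
  grip=[1,1],
)

```text
time: 11.0
ee_pos: [0.4947, -0.0573, 0.1829]
tcp_rot: [179.9, 0.0, 60.7]
wrist_force: [0.4, -0.9, -2.6]
opening: 0.0311
grasp_force: 59.6
```

Call:
carry_out(
  linear=[
    [0,0,-0.7],
    [0,0,-0.8],
    [0,0,-0.8],
    [0,0,-0.8],
    [0,0,-0.4],
    [0,0,-0.2],
    [0,0,0],
    [0,0,0],
  ],
  rotation=[
    [0,0,0],
    [0,0,0],
    [0,0,0],
    [0,0,0],
    [0,0,0],
    [0,0,0],
    [0,0,0],
    [0,0,0],
  ],
  grip=[1,1,1,1,1,1,1,1],
)

```text
time: 11.8
ee_pos: [0.4948, -0.0574, 0.109]
tcp_rot: [179.9, 0.0, 60.7]
wrist_force: [0.5, -0.3, -2.3]
opening: 0.0307
grasp_force: 59.5
```

Call:
carry_out(
  linear=[
    [0,0,-0.09],
    [0,0,0],
    [0,0,0],
  ],
  rotation=[
    [0,0,0],
    [0,0,0],
    [0,0,0],
  ],
  grip=[1,1,1],
)

```text
time: 12.1
ee_pos: [0.4946, -0.0573, 0.107]
tcp_rot: [179.9, 0.0, 60.6]
wrist_force: [-1.6, -0.1, -2.0]
opening: 0.0303
grasp_force: 59.5
```

Call:
carry_out(
  linear=[
    [0,0,-0.04],
    [0,0,0],
    [0,0,0],
    [0,0,0],
    [0,0,0],
    [0,0,0],
    [0,0,0],
    [0,0,0],
  ],
  rotation=[
    [0,0,0],
    [0,0,0],
    [0,0,0],
    [0,0,0],
    [0,0,0],
    [0,0,0],
    [0,0,0],
    [0,0,0],
  ],
  grip=[1,1,-1,-1,-1,-1,-1,-1],
)

```text
time: 12.9
ee_pos: [0.4945, -0.0573, 0.1059]
tcp_rot: [179.9, 0.0, 60.6]
wrist_force: [0.2, -0.1, 0.6]
opening: 0.0855
grasp_force: 0.0
```

Call:
carry_out(
  linear=[
    [0,0,0.5],
    [0,0,0.9],
    [0,0,1],
    [0,0,1],
    [0,0,1],
    [0,0,1],
    [0,0,1],
    [0,0,1],
    [0,0,1],
    [0,0,1],
    [0,0,0.5],
    [0,0,0],
  ],
  rotation=[
    [0,0,0],
    [0,0,0],
    [0,0,0],
    [0,0,0],
    [0,0,0],
    [0,0,0],
    [0,0,0],
    [0,0,0],
    [0,0,0],
    [0,0,0],
    [0,0,0],
    [0,0,0],
  ],
  grip=[-1,-1,-1,-1,-1,-1,-1,-1,-1,-1,-1,-1],
)

```text
time: 14.1
ee_pos: [0.4949, -0.0574, 0.3055]
tcp_rot: [179.8, -0.0, 60.6]
wrist_force: [0.8, 1.0, 0.1]
opening: 0.0852
grasp_force: 0.0
```

Run:
```python
from h import *
import pickle
m=bot.camera_model('wrist');save('wrist','w4.png');pickle.dump(m,open('w4.pkl','wb'))
print(proj(m,[.4945,-.0573,.154]),proj(m,[.47,.206,.13]))
```

```text
[313.37080241 222.59389309] [  65.93257103 -133.4214186 ]
```

Call:
carry_out(
  linear=[
    [-0.3,0.8,0],
    [-0.3,0.8,0],
    [-0.3,0.8,0],
    [-0.3,0.8,0],
    [-0.3,0.8,0],
    [-0.3,0.8,0],
    [-0.3,0.8,0],
    [-0.3,0.8,0],
    [-0.3,0.8,0],
    [-0.3,0.8,0],
    [0,0,0],
    [0,0,0],
  ],
  rotation=[
    [0,0,0.08],
    [0,0,0.08],
    [0,0,0.08],
    [0,0,0.08],
    [0,0,0.08],
    [0,0,0.08],
    [0,0,0.08],
    [0,0,0.08],
    [0,0,0.08],
    [0,0,0],
    [0,0,0],
    [0,0,0],
  ],
  grip=[-1,-1,-1,-1,-1,-1,-1,-1,-1,-1,-1,-1],
)

```text
time: 15.35
ee_pos: [0.4343, 0.1026, 0.3032]
tcp_rot: [180.0, 0.1, 66.5]
wrist_force: [-0.4, 0.6, -0.8]
opening: 0.0852
grasp_force: 0.0
```

Run:
```python
from h import *
import pickle
m=bot.camera_model('wrist');w5=save('wrist','w5.png');pickle.dump(m,open('w5.pkl','wb'))
s=save('scene','s3.png');w4=cv2.imread('pics/w4.png')
o=np.zeros((600,800,3),np.uint8)
o[:300,:400]=w4[0:300,120:520];o[:300,400:]=w5[0:300,120:520]
o[300:600,:400]=cv2.resize(s[165:315,250:450],(400,300),interpolation=cv2.INTER_CUBIC)
o[300:600,400:]=cv2.resize(w5[300-300:300,:],(400,300*400//640))[:300] if 0 else cv2.resize(s[220:430,20:300],(400,300),interpolation=cv2.INTER_CUBIC)
cv2.imwrite('pics/c4.png',o); print(bot.get_obs()['ee_pos'],bot.get_obs()['tcp_rot'])
```

```text
[0.4345546  0.10217717 0.30344553] [1.79942637e+02 6.25083931e-02 6.63904445e+01]
```

View pics/c4.png

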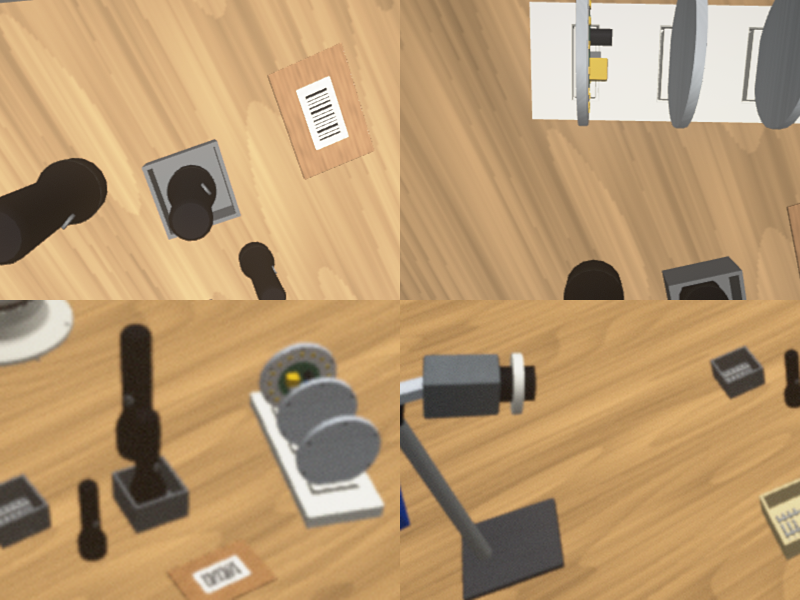

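Bottom left of the composite shows the scanner back upright in its cup. In w5 the rack's near edge runs from (252,119) to (520,124). The module's plate is edge-on at columns 297–309, ending at row 125, with its components on the right.

```bash
cat > fit.py <<'E'
from h import *
import pickle
from scipy.optimize import least_squares
w={k:pickle.load(open(k+'.pkl','rb')) for k in('w1','w2','w5')};t=bot.camera_model('top')
R=lambda a:np.array([[np.cos(a),-np.sin(a)],[np.sin(a),np.cos(a)]])
obs=[(w['w2'],67,72,'B'),(w['w2'],155,85,'A'),(w['w2'],147,286,'D'),(t,210,193,'B'),(t,243.3,208,'A'),(t,166,281,'C'),(w['w5'],252,119,'D'),(w['w1'],96,78,'A'),(w['w1'],104,284,'D')]
C=dict(A=(.13,-.05),B=(.13,.05),C=(-.13,.05),D=(-.13,-.05))
def res(p,full=False):
    r=[(proj(m,[*(p[:2]+R(p[2])@C[k]),.02])-[u,v])*(2.5 if m is t else 1) for m,u,v,k in obs]
    q=proj(w['w5'],[*(p[:2]+R(p[2])@[0.12,-.05]),.02])
    return np.array(r+[np.array([0,q[1]-(119+(q[0]-252)*5/268)])*2])
s=least_squares(lambda p:res(p).ravel(),[.545,.179,-.42],loss='soft_l1')
print('rack',s.x[:2],np.degrees(s.x[2]));print(np.round(res(s.x),1).tolist())
mod=s.x[:2]+R(s.x[2])@[-.08,0];print('mod',mod)
for x in(-.004,.004):
  for y,z in((-.055,.076),(-.039,.115),(0,.131)):print(x,y,proj(w['w5'],[*(mod+R(s.x[2])@[x,y]),z]))
# camera stand: foot corners in scene/top, lens
c=bot.camera_model('scene')
E
python3 fit.py
python3 - <<'E'
from h import *
im=cv2.imread('pics/w5.png')
for r in(20,50,80,110,120): print(r,im[r,290:320].mean(1).astype(int).tolist())
E
```

```text
rack [0.54405878 0.17921259] -23.63230672339153
[[0.2, 0.9], [-6.0, -0.1], [-3.7, 1.4], [-0.0, -0.5], [-0.1, 0.0], [1.6, -2.8], [-0.5, 5.1], [-8.4, -0.7], [-1.0, 1.5], [0.0, 0.8]]
mod [0.47076783 0.21128184]
-0.004 -0.055 [297.52038868 131.17450195]
-0.004 -0.039 [295.19464856 110.08363547]
-0.004 0 [293.43585469  48.64837936]
0.004 -0.055 [307.16570165 131.18312838]
0.004 -0.039 [306.15096161 110.09374317]
0.004 0 [305.40271754  48.66040175]
20 [231, 231, 231, 232, 233, 217, 195, 197, 198, 196, 195, 195, 195, 195, 195, 198, 200, 171, 152, 160, 150, 210, 235, 233, 231, 232, 231, 231, 231, 231]
50 [237, 211, 152, 171, 220, 213, 197, 198, 200, 200, 200, 200, 200, 199, 199, 199, 186, 179, 134, 85, 195, 239, 236, 234, 234, 215, 222, 234, 224, 216]
80 [237, 217, 158, 175, 224, 215, 184, 177, 182, 184, 185, 183, 184, 186, 189, 191, 174, 163, 123, 76, 84, 97, 99, 98, 96, 87, 92, 99, 93, 96]
110 [235, 235, 235, 235, 237, 240, 206, 139, 121, 124, 126, 128, 128, 129, 129, 129, 121, 116, 140, 188, 230, 237, 236, 235, 235, 235, 236, 235, 235, 235]
120 [157, 157, 156, 155, 157, 161, 162, 134, 104, 104, 106, 106, 108, 108, 109, 109, 108, 104, 117, 158, 176, 175, 174, 175, 175, 176, 176, 176, 175, 174]
```

```bash
sed -i "s/(w\['w2'\],155,85,'A')/(w['w2'],148,84,'A')/;s/(w\['w2'\],147,286,'D')/(w['w2'],140,284,'D')/;s/(w\['w1'\],96,78,'A')/(w['w1'],88.5,77,'A')/;s/(w\['w1'\],104,284,'D')/(w['w1'],96,282,'D')/" fit.py; python3 fit.py
```

```text
rack [0.54584851 0.1807887 ] -24.45946805534038
[[-0.0, -0.7], [0.7, 0.6], [0.4, 2.7], [0.5, -2.1], [-0.2, -0.3], [-1.1, -5.9], [-0.3, 0.7], [-1.1, 0.1], [4.0, 3.1], [0.0, -0.1]]
mod [0.47302815 0.21391265]
-0.004 -0.055 [297.74718727 126.96117801]
-0.004 -0.039 [295.76270867 105.23540327]
-0.004 0 [294.89575096  43.15795936]
0.004 -0.055 [307.41748294 127.11422694]
0.004 -0.039 [306.75138182 105.41185824]
0.004 0 [306.90118338  43.35868155]
```

Call:
carry_out(
  linear=[
    [0.32,0.93,0],
    [0.33,0.94,0],
    [0.33,0.94,0],
    [0.33,0.94,0],
    [0.33,0.94,0],
    [0.32,0.93,0],
    [0,0,-0.8],
    [0,0,-0.9],
    [0,0,-0.9],
    [0,0,-0.9],
    [0,0,-0.5],
    [0,0,0],
  ],
  rotation=[
    [0,0,-0.1],
    [0,0,0],
    [0,0,0],
    [0,0,0],
    [0,0,0],
    [0,0,0],
    [0,0,0],
    [0,0,0],
    [0,0,0],
    [0,0,0],
    [0,0,0],
    [0,0,0],
  ],
  grip=[-1,-1,-1,-1,-1,-1,-1,-1,-1,-1,-1,-1],
)

```text
time: 16.65
ee_pos: [0.4735, 0.2144, 0.2225]
tcp_rot: [-180.0, 0.1, 65.6]
wrist_force: [-0.0, -0.6, 0.8]
opening: 0.0851
grasp_force: 0.0
```

Run:
```python
from h import *
o=bot.get_obs();print(o['ee_pos'],o['tcp_rot'])
w=save('wrist','w6.png');m=bot.camera_model('wrist')
a=np.radians(-24.4);X=np.array([np.cos(a),np.sin(a)]);Y=np.array([-np.sin(a),np.cos(a)]);c=np.array([.4737,.2147])
for x in(-.004,.004):
  for y,z in((-.055,.076),(-.039,.115),(0,.131),(.039,.115)):print(x,y,proj(m,[*(c+x*X+y*Y),z]))
s=bot.camera('scene');cv2.imwrite('pics/s4.png',s)
t=bot.camera('top');cv2.imwrite('pics/t4.png',t)
o=np.zeros((600,800,3),np.uint8);o[:480,:640]=w;
o[300:600,480:800]=cv2.resize(t[200:312,470:590],(320,300),interpolation=cv2.INTER_CUBIC)
cv2.imwrite('pics/c5.png',o)
```

```text
[0.47345233 0.21437652 0.22252276] [-1.79999506e+02  1.33377669e-01  6.55667908e+01]
-0.004 -0.055 [308.99026023 297.2655365 ]
-0.004 -0.039 [308.04782785 298.99810336]
-0.004 0 [307.22217756 246.55008277]
-0.004 0.039 [307.27434303 173.20964689]
0.004 -0.055 [320.0714545  297.25040585]
0.004 -0.039 [320.89512101 298.98055288]
0.004 0 [321.48120472 246.53088425]
0.004 0.039 [321.25168478 173.19121212]
```

View pics/c5.png

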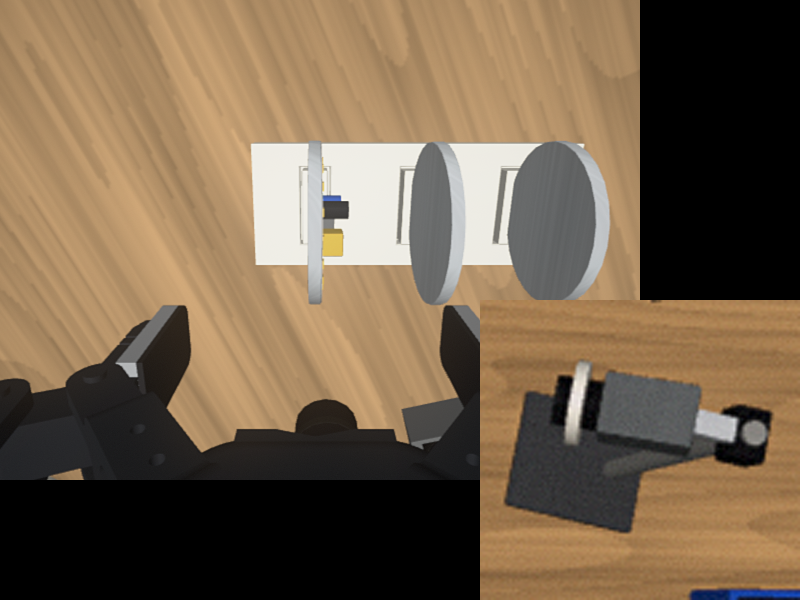

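The plate is at columns 308–322, which agrees with the prediction to a millimetre, and the tool is aligned with it. Top crop of the stand: foot corners (488.0,234.7), (479.8,275.7) and (526.6,286.2), lens front (498.7,238.1), post top (573,249.6).

```bash
cat > cam.py <<'E'
from h import *
from scipy.optimize import least_squares
t=bot.camera_model('top');c=bot.camera_model('scene');f=lambda p:np.round(p,4)
L=tri([(t,498.7,238.1),(c,114,278.5)]);print('lens tri',f(L),'top at .29',f(plane(t,498.7,238.1,.29)), 'scene at .29',f(plane(c,114,278.5,.29)))
A,B,C=[plane(t,*p,.012) for p in((488,234.7),(479.8,275.7),(526.6,286.2))]
ang=lambda d:np.degrees(np.arctan2(d[1],d[0]))
print(f([A,B,C]),'foot dir',ang(B-C),ang(A-B)+90,np.linalg.norm(B-C),np.linalg.norm(A-B))
P=plane(t,573.1,249.6,.345);print('post',f(P),ang((L-P)[:2]),np.linalg.norm((L-P)[:2]))
r1,r2=plane(t,508.6,223.5,.29),plane(t,504.5,253.4,.29);print('ring',f(r1),f(r2),ang(r1-r2)+90)
print('base',f(plane(c,79.5,395,.012)))
E
python3 cam.py
```

```text
lens tri [ 0.5386 -0.5269  0.2862] top at .29 [ 0.5376 -0.5279  0.29  ] scene at .29 [ 0.5443 -0.5251  0.29  ]
[[ 0.5846 -0.5876  0.012 ]
 [ 0.472  -0.5628  0.012 ]
 [ 0.4459 -0.6897  0.012 ]] foot dir 78.38989571199431 77.55034618560579 0.12954564143044003 0.11527414821633025
post [ 0.5082 -0.6717  0.345 ] 78.13052136025354 0.14799275140022286
ring [ 0.5714 -0.5513  0.29  ] [ 0.5031 -0.5402  0.29  ] 80.72962017429197
base [ 0.5061 -0.6692  0.012 ]
```

Call:
carry_out(
  linear=[
    [0,0,-0.7],
    [0,0,-0.9],
    [0,0,-0.9],
    [0,0,-0.9],
    [0,0,-0.9],
    [0,0,-0.9],
    [0,0,0],
  ],
  rotation=[
    [0,0,0],
    [0,0,0],
    [0,0,0],
    [0,0,0],
    [0,0,0],
    [0,0,0],
    [0,0,0],
  ],
  grip=[-1,-1,-1,-1,-1,-1,-1],
)

```text
time: 17.5
ee_pos: [0.4731, 0.2148, 0.1186]
tcp_rot: [-180.0, 0.1, 65.6]
wrist_force: [0.9, -0.1, 0.3]
opening: 0.0853
grasp_force: 0.0
```

Call:
carry_out(
  linear=[
    [0,0,0],
    [0,0,0],
    [0,0,0],
    [0,0,0],
    [0,0,0],
    [0,0,0],
    [0,0,0],
    [0,0,0],
    [0,0,0],
    [0,0,0],
  ],
  rotation=[
    [0,0,0],
    [0,0,0],
    [0,0,0],
    [0,0,0],
    [0,0,0],
    [0,0,0],
    [0,0,0],
    [0,0,0],
    [0,0,0],
    [0,0,0],
  ],
  grip=[1,1,1,1,1,1,1,1,1,1],
  grip_force=70,
)

```text
time: 18.5
ee_pos: [0.4739, 0.2152, 0.1204]
tcp_rot: [179.9, -0.0, 65.6]
wrist_force: [0.6, 0.5, 5.7]
opening: 0.0063
grasp_force: 70.7
```

Call:
carry_out(
  linear=[
    [0,0,0.3],
    [0,0,0.5],
    [0,0,0.7],
    [0,0,0.9],
    [0,0,0.9],
    [0,0,0.9],
    [0,0,0.9],
    [0,0,0.9],
    [0,0,0.9],
    [0,0,0.9],
    [0,0,0.5],
    [0,0,0],
  ],
  rotation=[
    [0,0,0],
    [0,0,0],
    [0,0,0],
    [0,0,0],
    [0,0,0],
    [0,0,0],
    [0,0,0],
    [0,0,0],
    [0,0,0],
    [0,0,0],
    [0,0,0],
    [0,0,0],
  ],
  grip=[1,1,1,1,1,1,1,1,1,1,1,1],
)

```text
time: 19.7
ee_pos: [0.4741, 0.2152, 0.2878]
tcp_rot: [179.8, -0.1, 65.6]
wrist_force: [-0.5, 0.0, -2.1]
opening: 0.0064
grasp_force: 69.7
```

Run:
```python
from h import *
import pickle
o=bot.get_obs();print(o['ee_pos'],o['tcp_rot'],o['opening'],o['q'])
w=save('wrist','w7.png');pickle.dump((bot.camera_model('wrist'),o['ee_pos']),open('w7.pkl','wb'))
s=save('scene','s5.png');t=save('top','t5.png')
```

```text
[0.4740829  0.21524202 0.28775046] [ 1.79819088e+02 -8.17186739e-02  6.56073164e+01] 0.006357343933907072 [ 2.44627639e+01  2.12657625e+00  1.25353505e+01  1.00228203e+02
 -8.24687950e-02  1.38855447e+02]
```

Call:
carry_out(
  linear=[
    [0.1,-0.3,0.6],
    [0.2,-0.6,0.6],
    [0.2,-0.94,0.6],
    [0.2,-0.94,0.6],
    [0.2,-0.94,0.2],
    [0.2,-0.94,0],
    [0.2,-0.94,0],
    [0.2,-0.94,0],
    [0.2,-0.94,0],
    [0.2,-0.94,0],
    [0.2,-0.94,0],
    [0.2,-0.94,0],
  ],
  rotation=[
    [0,0,-0.2],
    [0,0,-0.4],
    [0,0,-0.4],
    [0,0,-0.4],
    [0,0,-0.4],
    [0,0,-0.4],
    [0,0,-0.4],
    [0,0,-0.4],
    [0,0,-0.4],
    [0,0,-0.4],
    [0,0,-0.4],
    [0,0,-0.4],
  ],
  grip=[1,1,1,1,1,1,1,1,1,1,1,1],
)

```text
time: 21.05
ee_pos: [0.5196, 0.0083, 0.3369]
tcp_rot: [180.0, 0.1, 28.7]
wrist_force: [0.5, 0.8, -1.0]
opening: 0.006
grasp_force: 69.6
```

Call:
carry_out(
  linear=[
    [0.2,-0.94,0],
    [0.2,-0.94,0],
    [0.2,-0.94,0],
    [0.2,-0.94,0],
    [0.2,-0.94,0],
    [0.2,-0.94,0],
    [0.2,-0.94,0],
    [0.2,-0.94,0],
    [0.2,-0.94,0],
    [0.2,-0.94,0],
    [0.2,-0.6,0],
    [0,0,0],
  ],
  rotation=[
    [0,0,-0.4],
    [0,0,-0.4],
    [0,0,-0.4],
    [0,0,-0.4],
    [0,0,-0.4],
    [0,0,-0.4],
    [0,0,-0.4],
    [0,0,-0.4],
    [0,0,-0.4],
    [0,0,-0.4],
    [0,0,-0.4],
    [0,0,0],
  ],
  grip=[1,1,1,1,1,1,1,1,1,1,1,1],
)

```text
time: 22.25
ee_pos: [0.5639, -0.1924, 0.3366]
tcp_rot: [179.9, 0.1, -6.6]
wrist_force: [0.5, -0.1, -1.8]
opening: 0.0063
grasp_force: 69.6
```

```bash
cat > goal.py <<'E'
from h import *
from scipy.spatial.transform import Rotation as Ro
o=bot.get_obs();print(o['time'],o['ee_pos'],o['tcp_rot'],o['opening'],np.round(o['q'],1))
psi=np.radians(78.1);th=.35;lens=np.array([.539,-.526,.29])
d=np.array([np.cos(psi)*np.cos(th),np.sin(psi)*np.cos(th),-np.sin(th)])
mx=-d; mz=np.array([np.cos(psi)*np.sin(th),np.sin(psi)*np.sin(th),np.cos(th)]); my=np.cross(mz,mx)
V=lens+.22*d
# in grasp: tool y = module x, tool z = -module z, tool x = module y
Rg=np.c_[my,mx,-mz]; P=V+.0444*mz
Rc=Ro.from_euler('xyz',o['tcp_rot'],degrees=True).as_matrix()
rv=np.degrees(Ro.from_matrix(Rg@Rc.T).as_rotvec())
print('goal',P,Ro.from_matrix(Rg).as_euler('xyz',degrees=True));print('dlin/2cm',(P-o['ee_pos'])/.02,'drot/8',rv/8)
E
python3 goal.py
```

```text
22.25 [ 0.56391486 -0.19242092  0.3366162 ] [ 1.79923168e+02  1.29902901e-01 -6.56645522e+00] 0.0063350306124242296 [-1.880e+01  1.570e+01  3.360e+01  1.080e+02 -1.000e-01  1.678e+02]
goal [ 0.58475396 -0.30888191  0.25627063] [159.94647717   0.         -11.9       ]
dlin/2cm [ 1.04195478 -5.8230494  -4.01727831] drot/8 [-2.46818673  0.38493828 -0.65709267]
```

Call:
carry_out(
  linear=[
    [0.1,-0.6,-0.42],
    [0.1,-0.6,-0.42],
    [0.1,-0.6,-0.42],
    [0.1,-0.6,-0.42],
    [0.1,-0.6,-0.42],
    [0.1,-0.6,-0.42],
    [0.1,-0.6,-0.42],
    [0.1,-0.6,-0.42],
    [0.1,-0.6,-0.42],
    [0.1,-0.3,-0.2],
    [0,0,0],
    [0,0,0],
  ],
  rotation=[
    [-0.25,0.04,-0.07],
    [-0.25,0.04,-0.07],
    [-0.25,0.04,-0.07],
    [-0.25,0.04,-0.07],
    [-0.25,0.04,-0.07],
    [-0.25,0.04,-0.07],
    [-0.25,0.04,-0.07],
    [-0.25,0.04,-0.07],
    [-0.25,0.04,-0.07],
    [-0.22,0.02,-0.03],
    [0,0,0],
    [0,0,0],
  ],
  grip=[1,1,1,1,1,1,1,1,1,1,1,1],
)

```text
time: 23.45
ee_pos: [0.5836, -0.3041, 0.2583]
tcp_rot: [160.0, -0.1, -11.7]
wrist_force: [0.4, -0.6, -1.1]
opening: 0.0065
grasp_force: 69.6
```

```bash
cat >> goal.py <<'E'
import sys
if len(sys.argv)>1:
    s=save('scene','sf.png');t=save('top','tf.png');w=save('wrist','wf.png')
    c=bot.camera_model('scene');tm=bot.camera_model('top');wm=bot.camera_model('wrist')
    for im,m in((s,c),(t,tm),(w,wm)):
        for off in(.004,-.004):
            a=np.linspace(0,2*np.pi,60);pts=np.array([proj(m,V+off*mx+.055*(np.cos(x)*my+np.sin(x)*mz)) for x in a])
            cv2.polylines(im,[np.round(pts*16).astype(int)],True,(0,0,255) if off>0 else (255,0,255),1,shift=4)
        ft=[proj(m,V+sx*.01*mx+sy*.03*my-.07*mz) for sx,sy in((1,1),(1,-1),(-1,-1),(-1,1))]
        cv2.polylines(im,[np.round(np.array(ft)*16).astype(int)],True,(0,255,0),1,shift=4)
        for p in(V,lens):cv2.circle(im,tuple(int(v) for v in np.round(proj(m,p))),1,(255,255,0),-1)
    def crop(im,p,h,k):
        x,y=[int(v) for v in p];x=min(max(x,h),640-h);y=min(max(y,h),480-h);return cv2.resize(im[y-h:y+h,x-h:x+h],(k,k),interpolation=cv2.INTER_CUBIC)
    q=np.zeros((600,800,3),np.uint8)
    q[:400,:400]=crop(s,proj(c,(V+lens)/2),90,400);q[:400,400:]=crop(t,proj(tm,(V+lens)/2),75,400)
    q[400:,:266]=cv2.resize(w,(266,200));q[400:,266:466]=crop(s,proj(c,V),40,200);q[400:,470:770]=cv2.resize(s[165:315,240:465],(300,200))
    cv2.imwrite('pics/cf.png',q)
E
python3 goal.py 1
```

```text
23.45 [ 0.58360308 -0.304132    0.25826071] [ 1.60007454e+02 -7.87021330e-02 -1.16531634e+01] 0.006540875482685725 [-19.3  16.7  23.9  94.3 -19.8 171.8]
goal [ 0.58475396 -0.30888191  0.25627063] [159.94647717   0.         -11.9       ]
dlin/2cm [ 0.05754391 -0.23749566 -0.09950396] drot/8 [-0.00545377  0.01118633 -0.03085981]
```

View pics/cf.png

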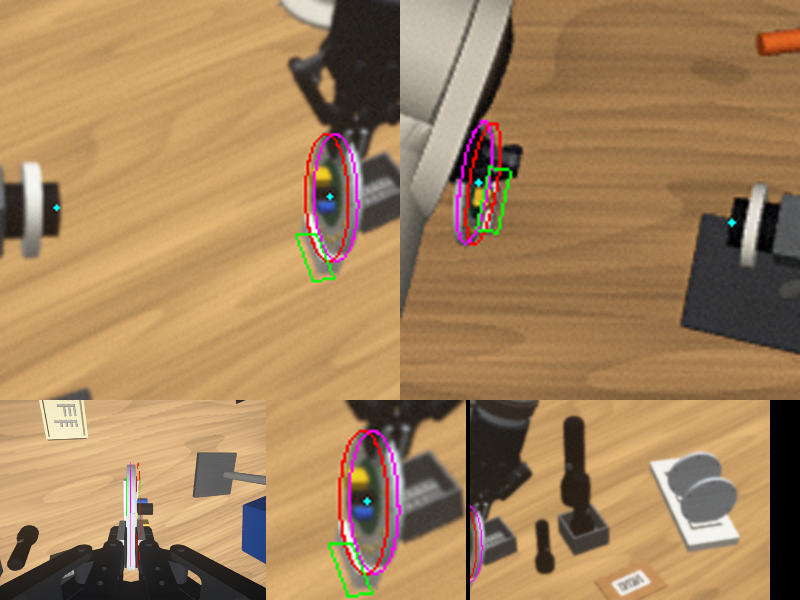

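The overlay agrees well: the module's face is towards the lens, its foot is down, the bare plates are in the rack and the scanner is in its cup. About 5 mm of correction remains.

Call:
carry_out(
  linear=[
    [0.03,-0.12,-0.05],
    [0.03,-0.12,-0.05],
    [0,0,0],
    [0,0,0],
    [0,0,0],
  ],
  rotation=[
    [0,0.01,-0.03],
    [0,0,0],
    [0,0,0],
    [0,0,0],
    [0,0,0],
  ],
  grip=[1,1,1,1,1],
)

```text
time: 24.1
ee_pos: [0.5849, -0.3098, 0.2563]
tcp_rot: [159.9, -0.0, -12.0]
wrist_force: [-0.6, -0.5, -1.6]
opening: 0.0061
grasp_force: 69.7
```

```bash
cat >> goal.py <<'E'
a=np.linspace(0,2*np.pi,360);wm=bot.camera_model('wrist');w=bot.camera('wrist').copy()
for off in(.004,-.004):
    pts=np.array([proj(wm,V+off*mx+.055*(np.cos(x)*my+np.sin(x)*mz)) for x in a]);print(off,'wrist min row',pts[pts[:,1].argmin()],'col range',pts[:,0].min(),pts[:,0].max())
for r in(230,200,180): print(r,w[r,285:345].mean(1).astype(int).tolist())
for cc in(310,316): print(cc,w[120:190,cc].mean(1).astype(int).tolist())
for n in('scene',):
    m=bot.camera_model(n);im=bot.camera(n);q=[proj(m,V+.004*mx+.055*(np.cos(x)*my+np.sin(x)*mz)) for x in a];q=np.array(q)
    print('scene front ellipse',q.min(0),q.max(0),'V',proj(m,V))
    v=int(proj(m,V)[1]);u=int(proj(m,V)[0])
    for r in(v-10,v,v+12):print(r,u-22,im[r,u-22:u+22].tolist() if 0 else im[r,u-22:u+22].mean(1).astype(int).tolist())
E
python3 goal.py
```

```text
24.1 [ 0.58486749 -0.30975482  0.25631634] [ 1.59922430e+02 -3.84536349e-02 -1.19735069e+01] 0.006073768106911707 [-19.7  17.2  24.3  94.2 -19.9 171.8]
goal [ 0.58475396 -0.30888191  0.25627063] [159.94647717   0.         -11.9       ]
dlin/2cm [-0.00567676  0.04364559 -0.00228553] drot/8 [0.00393503 0.00408106 0.00918937]
0.004 wrist min row [322.99460747 154.56445118] col range 321.0086651603946 326.06315760407875
-0.004 wrist min row [304.24541907 154.60362324] col range 301.0863430333384 307.27222252713614
230 [180, 179, 176, 174, 174, 175, 175, 176, 177, 177, 175, 165, 232, 254, 254, 252, 253, 249, 219, 215, 228, 230, 230, 230, 230, 229, 229, 228, 228, 228, 228, 228, 227, 227, 226, 225, 226, 227, 227, 228, 226, 204, 222, 221, 203, 249, 254, 219, 167, 172, 172, 170, 169, 167, 166, 166, 166, 166, 165, 167]
200 [163, 162, 161, 162, 162, 163, 163, 164, 164, 164, 161, 164, 236, 255, 253, 252, 253, 255, 238, 202, 206, 209, 210, 210, 210, 209, 208, 207, 206, 206, 205, 204, 203, 204, 203, 203, 202, 201, 202, 197, 183, 185, 203, 208, 249, 254, 254, 229, 184, 178, 180, 181, 181, 180, 181,
[... 1088 characters left out ...]
 [244.40063149 301.08243564] V [236.19094726 272.37640424]
262 214 [155, 153, 154, 157, 160, 163, 162, 160, 156, 153, 154, 145, 146, 153, 158, 157, 156, 152, 142, 115, 73, 54, 56, 76, 99, 110, 110, 109, 133, 168, 209, 219, 216, 184, 106, 59, 57, 56, 55, 56, 54, 58, 57, 57]
272 214 [164, 165, 163, 163, 162, 164, 162, 158, 161, 155, 150, 137, 103, 60, 41, 38, 39, 39, 36, 40, 37, 34, 37, 44, 59, 86, 108, 107, 109, 128, 155, 180, 188, 188, 182, 159, 140, 125, 123, 115, 114, 124, 139, 127]
284 214 [140, 141, 143, 142, 144, 143, 150, 148, 157, 197, 237, 237, 211, 147, 111, 113, 107, 79, 57, 55, 54, 52, 56, 67, 90, 117, 124, 126, 124, 128, 134, 138, 135, 122, 90, 64, 59, 56, 62, 57, 61, 63, 60, 64]
```

Call:
carry_out(
  linear=[
    [0,0,0],
    [0,0,0],
    [0,0,0],
    [0,0,0],
    [0,0,0],
  ],
  rotation=[
    [0,0,0],
    [0,0,0],
    [0,0,0],
    [0,0,0],
    [0,0,0],
  ],
  grip=[1,1,1,1,1],
)

```text
time: 24.7
ee_pos: [0.5849, -0.3097, 0.2563]
tcp_rot: [159.9, -0.0, -12.0]
wrist_force: [0.7, -0.6, -1.5]
opening: 0.0064
grasp_force: 69.7
```

```bash
python3 -c "
from workcell import bot
o=bot.get_obs();print(o['ee_pos'],o['qd'].round(2));print(bot.job_done())"
```

```text
[ 0.58490527 -0.30971268  0.25632388] [ 0.04  0.01  0.    0.05 -0.08 -0.03]
the job is handed in; nothing more can be done
None
```

I held the scanner about 7 cm above the barcode for over a second and stood it back in its cup, then handed the job in at 24.7 s with the lamp module held still at the camera's view point (tool within about 1 mm of the computed pose); no verdict came back.

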